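# Weigh two pressure-cooker weights and snap the heavy one onto the vent pipe

### The arm

A 7-joint arm with a two-finger parallel gripper is mounted at the origin on the work surface. World frame = base frame: x ahead of the robot, y to its left, z up, the work surface at z = 0. Lengths are in mm, angles in rad, forces in N, time in s.
With the tool pointing down it reaches from about 400 to 875 mm from the base axis. Payload 4.4 kg.
Tool frame: the origin (TCP) lies on the centre line of the jaws, within the pads' length; the fingertips stand 19 mm ahead of it and the grasp point (between the pads) is the TCP; z points along the fingers, y is the line along which they close (so a half turn about z gives the same grasp; the last joint's range is limited). The gripper opens to 85 mm and grips with 20 to 120 N. Pads are 22 mm wide; open, the fingers measure 114 mm over their backs; the gripper's body (76 mm by 85 mm) begins 54 mm behind the grasp point. The pads swing forward as they close: fully open they stand 13 mm farther back than shut.
Start: joints at [1.204, 0.628, 0.038, 1.517, -0.027, 0.996, -0.02], TCP at [192.612, -620.821, 250.313] pointing down, gripper open.
Joint ranges: [-3.06, 3.06], [-0.37, 2.12], [-1.25, 1.32], [0.18, 2.47], [-1.1, 4.24], [0.23, 1.98], [-2.94, 2.94]. Speed limits (rad/s): [2.57, 2.57, 3.14, 3.14, 3.14, 3.14, 3.14].

### API

Orientations are given as [roll, pitch, yaw] about the fixed x, y, z axes, in that order (R = Rz(yaw) Ry(pitch) Rx(roll)).
In Python, from cell import ctrl, viewer, silhouettes gives the robot as it stands.
- The arm moves only by the shell command python3 -m creep 'ROWS'. ROWS is JSON, a list of rows, each an object with "jaw": the gripper command: -1 is shut, 1 is fully open, values between are in proportion; "xyz": the shift along the tool's x, y, z in mm, a list of three; "angular": the turn, a rotation vector about the tool's x, y, z in rad, a list of three. In form: [{"jaw": jaw, "xyz": [tx, ty, tz], "angular": [rx, ry, rz]}, ...]. A call has 1 to 12 rows; each row is the pose to reach, as a shift and turn from the pose commanded when the call began, along the tool's axes at that moment; what a row does not reach only later rows make up. A row lasts 1/8 s, in which the tool goes at most 62.5 mm and 10.7 degrees, less where a joint would pass 70% of its speed; a pose out of reach is approached as far as the arm can. A call with a gripper value outside its range is refused whole. The fingers move at their own pace and stop on an object; the grip force is fixed at half the most. Time passes only in rows, so rows that repeat a pose let the fingers close. It gives the time, the measured TCP pose, the force, the opening and the grip force at its end, in the units of the state.
- ctrl.read_state(): the state, without advancing time (a new reading comes with each control period).
- viewer.get_image(name): name is "scene" or "top"; returns (picture, depth): 400x640x3 uint8, red, green, blue; 400x640 float32, mm along the optical axis (not along the pixel's ray), 0 where there is no reading.
- viewer.camera_model(name): a dict with "fx", "fy", "cx", "cy" (pixels), "dist" ([k1, k2, p1, p2, k3] as OpenCV has them; the pictures are not rectified), "T" (4x4, takes a point from camera to world coordinates). Camera axes: x right, y down, z forward; pixel columns grow to the right and rows downward; lengths in mm; the calibration is good to about 2 mm. A picture is of the moment at which its call begins. camera_model takes no time and is no camera call.
- ctrl.finish_job(): hands the job in; it is judged then, once.
Trained networks look in the newest picture that a camera, given by its name, has taken for a name from the list of things; names that differ only in an ending like _2 or _b are one class to them, and where a whole thing is asked for, a point or a joint stands for the part that bears it (a point fixed in the world has none). Each returns a list of dicts, best first, with "score" (0 to 1); they miss things now and then, are a little off and sometimes report something else, mostly with a low value. They report only what shows in the picture. A call takes as long as a camera call. They do not tell look-alikes from the thing itself.
- silhouettes(camera, target): "pixels" (400x640 bool, what is visible of it) and "xy" ([column, row] in pixels, amid what is visible of it).
The state is a dict: "clock": time; "qpos": joint angles; "qd": joint speeds; "tau": joint torques, N m; "eef_pos": TCP position; "tool_rot": TCP orientation; "force": force on the tool from outside, world axes, zero at the start; "torque": the same for the moment, N m; "width": finger opening in mm; "gripper_force": force on a finger pad.
Only numpy, scipy, OpenCV 4.12 (cv2) and the standard library are available. Lean on these libraries where they do the work, as an engineer would, in place of code of your own. Each camera call takes 0.05 s, during which the arm holds its last target. There are 200 camera calls.

### The job

The two pressure-regulator weights on the counter look alike, but one is heavier than the brass check weight on the balance and belongs on the cooker, the other is lighter and does not. Set either of them gently on the empty pan, let go and let the beam settle to see which it is; then press the heavy one onto the vent pipe on the cooker's lid until it snaps fully home, upright, and put the light one in the white enamel tray. Feel your way and do not force anything: the balance and the vent pipe are delicate, and the brass check weight and the other things on the counter stay where they are.

Things in the scene. Friction and masses are not known exactly. Their poses are not given: they have to be found in the camera images.
- weight_1: One of two look-alike regulator weights: upright steel cylinder 36 mm wide, 34 mm tall, black cap 20 mm wide, 10 mm tall on top. Origin: centre of its underside, z up. Bore in the underside: 12 mm wide for the first 7 mm (lip), then 17 mm, 27 mm deep, closed on top. This or weight_2 may be the heavy one (about 160 g; the light one about 100 g).
- weight_2: The other regulator weight, same shape and look as weight_1, same origin.
- cooker: Closed 22 cm pressure cooker, fixed; lid top 150 mm above its origin (centre of the pot's underside, z up). Handles: long one to its own -y, 260 mm from the axis, short one to +y, 131 mm. A clamp bar, 24 mm wide, lies over the lid along y, its black knob in the middle rising to 192 mm. On the lid stands the vent pipe (see vent_spot). Over 30 N on any of it does damage.
- vent_spot (a point): Cooker frame (-60, 0, 158) mm: the brass nut's top, if the lid sat straight. It was put on turned: the upright vent pipe (9 mm wide, 22 mm tall, tip 7.6 mm) stands fast on the 60 mm circle about the cooker's axis, 4 to 20 mm round from here to its own +y. 3 sprung balls stop the weight's lip with its underside 13 mm above the nut; 5 to 12 N snaps it past them, onto the nut (23 mm wide).
- balance: Two-pan top-loading balance, fixed: grey base 105 x 270 x 55 mm, beam along its own y. Origin: centre of its underside, z up. The pans, 125 mm wide with an 8 mm rim, stay level, at 100 mm either way along y; the pointer in the middle stands before a white scale plate whose top is 188 mm above the origin. Loads over 20 N damage it.
- beam (a joint): Tilt of the balance beam, rad: 0 level, +0.09 at the stop with the empty (-y) pan down, -0.09 at the stop with the check weight's (+y) pan down. It starts near -0.09, as the check weight holds its pan down; each pan moves 9 mm up or down from level. It settles in about 1 s.
- pan_top (a point): Centre of the floor of the empty pan, at the balance's -y end; moves with the pan (106 mm above the balance's underside when level, about 115 mm when up, 97 mm when down).
- far_pan_top (a point): Centre of the floor of the other pan, at the +y end, where the check weight stands.
- check_weight: Brass check weight with a knob, 26 mm in diameter, 39 mm tall, 130 g, standing on the far pan. Origin at the centre of its underside.
- tray: Shallow white enamel tray, fixed, 120 mm (its x) by 170 mm (its y), 20 mm tall, walls and floor 3 mm. Origin at the centre of its underside.
- bottle: Clear plastic bottle with blue cap, 62 mm wide, 190 mm tall; to be left alone. Origin at the centre of its underside.
- mug: White mug, 76 mm wide, 85 mm tall; to be left alone. Origin at the centre of its underside.
- salt_jar: Glass salt jar with white cap, 52 mm wide, 70 mm tall; to be left alone. Origin at the centre of its underside.
Not all that is in view belongs to the job. What is shaped like the weight_1 but purple or turquoise is not meant.

How it is judged:
By the outcome, as a careful person would: the job done as asked, in the order asked, and still so for the second after the job is handed in, with the robot touching nothing.
It also fails if it takes over 72 s, if anything falls off the work surface, if the arm or the gripper's body presses on something with over 40 N, if the wrist force passes 120 N, or if a joint passes its speed limit or range.

## Working session

There is one attempt and no reset: what is moved stays moved. The work goes in short steps, Python scripts to look and compute and a shell command to move; the robot and the scene stay as the last step left them, time stands still between calls to the robot, and variables do not carry over. Pictures are saved under pics/ and viewed, at most 10 in all, crops included, and the job is handed in when it is done.

```bash
mkdir -p pics; ls
cat > h.py <<'E'
import numpy as np, cv2
from cell import ctrl, viewer, silhouettes
def cam(n):
    m=viewer.camera_model(n); K=np.array([[m['fx'],0,m['cx']],[0,m['fy'],m['cy']],[0,0,1.]]); return K,np.array(m['dist'],float),np.array(m['T'],float)
def cloud(n,depth,mask):
    K,d,T=cam(n); v,u=np.nonzero(mask&(depth>0)); z=depth[v,u]
    p=cv2.undistortPoints(np.stack([u,v],1).astype(np.float64)[:,None],K,d)[:,0]
    P=np.c_[p*z[:,None],z]; return P@T[:3,:3].T+T[:3,3]
def proj(n,P):
    K,d,T=cam(n); Ti=np.linalg.inv(T); r,_=cv2.Rodrigues(Ti[:3,:3]); return cv2.projectPoints(np.array(P,float).reshape(-1,3),r,Ti[:3,3],K,d)[0][:,0]
def ray(n,uv,z):
    K,d,T=cam(n); p=cv2.undistortPoints(np.array(uv,float).reshape(-1,1,2),K,d)[0,0]
    r=T[:3,:3]@np.r_[p,1]; o=T[:3,3]; return o+r*(z-o[2])/r[2]
def save(n,im): cv2.imwrite('pics/'+n+'.png',im[:,:,::-1])
E
python3 - <<'E'
from h import *
np.set_printoptions(precision=1,suppress=True)
for c in ['scene','top']:
    im,dep=viewer.get_image(c); save(c+'0',im); print(c,cam(c)[2][:3,3])
    for t in ['weight_1','cooker','vent_spot','balance','pan_top','check_weight','tray','bottle','mug','salt_jar']:
        for s in silhouettes(c,t)[:4]:
            if s['score']<.3: continue
            P=cloud(c,dep,s['pixels'])
            if len(P)<5: print(t,'nodepth',s['xy']);continue
            top=np.percentile(P[:,2],98); Q=P[P[:,2]>top-6]
            print(t,round(s['score'],2),np.array(s['xy']),'n',len(P),'min',np.percentile(P,2,0),'max',np.percentile(P,98,0),'topmean',Q.mean(0))
s=ctrl.read_state(); print({k:np.array(v) for k,v in s.items()})
E
```

```text
pics
scene [1108.4  807.1  716. ]
weight_1 0.76 [326.3 245.1] n 279 min [487.7   2.   -1.5] max [545.7  55.1  44.8] topmean [537.7  51.4  51. ]
weight_1 0.72 [379.9 217. ] n 235 min [313.2 -21.4  -1.3] max [368.2  42.6  43.8] topmean [351.1  26.4  41.9]
weight_1 0.58 [328.  222.5] n 216 min [453.  -50.1   2.3] max [482.3 -24.7  44.3] topmean [466.3 -40.2  42.6]
weight_1 0.49 [387.3 232.4] n 233 min [361.9  78.9   0. ] max [467.1 186.8  88.6] topmean [522.4 239.9 146.5]
cooker 0.74 [229.2 173.8] n 5603 min [ 509.2 -391.5    6.4] max [ 699.3 -205.   180.7] topmean [ 594.  -307.6  186.3]
vent_spot 0.62 [232.5 174.6] n 5544 min [ 511.3 -388.1    8.7] max [ 699.3 -205.   180.7] topmean [ 593.9 -307.4  186.2]
balance 0.96 [403.1 296.3] n 10207 min [482.5 170.8  15. ] max [621.7 454.8 176.2] topmean [536.4 311.9 179.8]
balance 0.46 [258.1 275.5] n 2045 min [733.2 102.4   7.5] max [784.2 141.1 189.7] topmean [757.8 113.4 188.7]
pan_top 0.95 [361.4 258.3] n 1851 min [511.5 155.6  57.7] max [623.5 268.8 121.7] topmean [566.  221.1 117.6]
pan_top 0.54 [403.2 296.5] n 10295 min [483.  170.3  14.
[... 2335 characters left out ...]
121.7] n 759 min [722.2  80.6  -0.3] max [812.2 145.6 192.3] topmean [752.1 110.6 190.7]
mug 0.63 [220.7 260. ] n 981 min [328.  304.9   1.8] max [422.5 377.7  86.9] topmean [386.8 342.9  85.1]
salt_jar 0.8 [275.7 243.6] n 312 min [403.6 166.2  20.7] max [448.1 210.2  74.1] topmean [427.9 190.3  70.9]
{'clock': array(1.1), 'qpos': array([ 1.2,  0.6,  0. ,  1.5, -0. ,  1. , -0. ]), 'qd': array([-0.,  0., -0.,  0.,  0.,  0., -0.]), 'tau': array([ -0. , -56.3,   1.2, -19.4,   0. ,   0. ,   0. ]), 'eef_pos': array([ 192.6, -620.8,  250.3]), 'tool_rot': array([-3.1, -0. ,  0.3]), 'force': array([ 0.9, -0.1, -0.7]), 'torque': array([ 0.,  0., -0.]), 'gripper_force': array(0.), 'width': array(85.)}
```

View pics/top0.png

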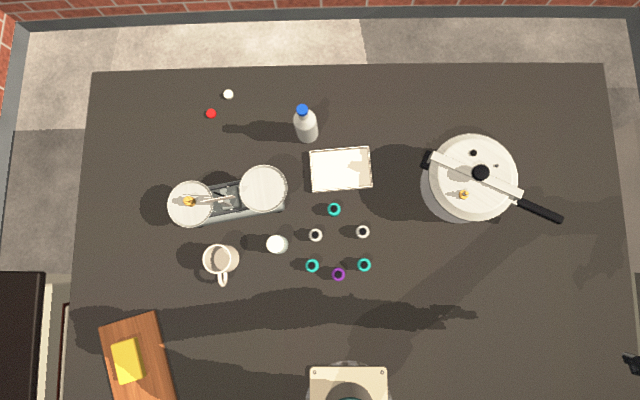

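View pics/scene0.png

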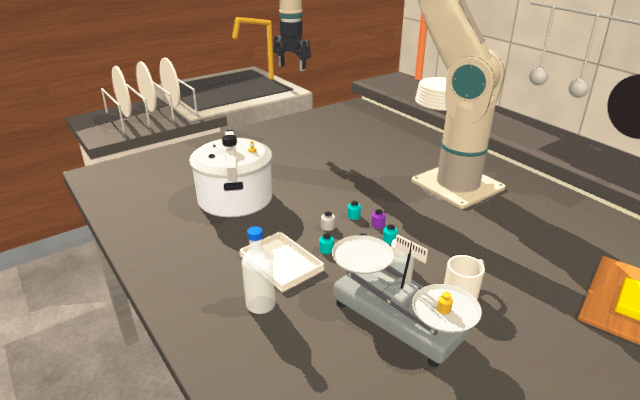

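The top picture shows the two steel weights at (316,235) and (363,231), with purple and turquoise decoys around them. The vent's brass is at (462,195), the tray at (340,168), the empty pan at (263,188), and the check weight on the left pan at (189,202). The scene picture agrees, with the vent at (252,149).

Run:
```python
from h import *
np.set_printoptions(precision=1,suppress=True)
for c,box in [('top',(440,500,180,215)),('scene',(238,268,135,165))]:
    im,dep=viewer.get_image(c); hsv=cv2.cvtColor(im,cv2.COLOR_RGB2HSV)
    m=(hsv[...,1]>90)&(hsv[...,0]>8)&(hsv[...,0]<35)&(hsv[...,2]>60); b=np.zeros_like(m); b[box[2]:box[3],box[0]:box[1]]=1; m&=b
    P=cloud(c,dep,m); v,u=np.nonzero(m); print(c,'brass',len(P),u.min(),u.max(),v.min(),v.max(),'xyz med',np.median(P,0),P.min(0),P.max(0))
    for lo,hi in [(152,163),(163,190)]:
        Q=P[(P[:,2]>lo)&(P[:,2]<hi)]; print(lo,len(Q),Q.mean(0) if len(Q) else '')
    x0,x1,y0,y1=box[0]-15,box[1]+15,box[2]-15,box[3]+15
    cv2.imwrite(f'pics/vent_{c}.png',cv2.resize(im[y0:y1,x0:x1,::-1],None,fx=8,fy=8,interpolation=cv2.INTER_NEAREST)[:600,:800])
    full=cloud(c,dep,np.ones_like(m))
    if c=='top':
        # weights: circle edges near them
        for x,y in [(453,87),(461,-42)]:
            Q=full[(np.hypot(full[:,0]-x,full[:,1]-y)<30)&(full[:,2]>25)]
            T=Q[Q[:,2]>40]; print('w',(Q.min(0)+Q.max(0))/2,np.ptp(Q,0),'cap',T.mean(0),(T.min(0)+T.max(0))/2)
        B=full[(abs(full[:,0]-590)<140)&(abs(full[:,1]+313)<140)]
        L=B[(B[:,2]>146)&(B[:,2]<154)];e=cv2.minEnclosingCircle(L[:,:2].astype(np.float32));print('lid',e, np.median(L[:,2]))
        k=B[B[:,2]>187];print('knob',k.mean(0),(k.min(0)+k.max(0))/2)
        H=B[(B[:,2]>155)&(B[:,2]<185)];
        lng=full[(np.hypot(full[:,0]-590,full[:,1]+313)>150)&(np.hypot(full[:,0]-590,full[:,1]+313)<262)&(full[:,2]>80)&(full[:,1]<-380)];print('long handle',lng.mean(0))
        pan=full[(abs(full[:,0]-570)<70)&(abs(full[:,1]-218)<70)&(full[:,2]>116)];print('pan',cv2.minEnclosingCircle(pan[:,:2].astype(np.float32)),np.percentile(full[np.hypot(full[:,0]-570,full[:,1]-218)<40][:,2],[10,50,90]))
        t=full[(full[:,0]>565)&(full[:,0]<720)&(abs(full[:,1]-14)<110)&(full[:,2]>15)&(full[:,2]<26)];print('tray',cv2.minAreaRect(t[:,:2].astype(np.float32)))
```

```text
top brass 59 459 468 190 198 xyz med [ 540.3 -277.5  159. ] [ 531.5 -290.1  154.1] [ 552.2 -270.2  182.3]
152 46 [ 540.8 -277.4  158.1]
163 13 [ 541.  -280.6  178.7]
w [452.   87.6  39.1] [32.8 33.2 18.3] cap [453.2  86.9  44.2] [452.9  86.9  44.3]
w [461.9 -43.6  36.4] [33.2 33.  20.4] cap [461.6 -42.3  44.1] [461.3 -41.8  43.6]
lid ((584.2257080078125, -312.20458984375), 119.75929260253906) 150.33775293927823
knob [ 590.1 -314.1  192. ] [ 590.5 -314.4  192.2]
long handle [ 501.4 -497.   108.9]
pan ((565.3114013671875, 223.45826721191406), 69.83216094970703) [113.6 115.7 118.1]
tray ((642.1421508789062, 14.701301574707031), (121.62908172607422, 170.08786010742188), 4.233011722564697)
scene brass 48 248 255 141 152 xyz med [ 545.6 -278.7  157.4] [ 513.2 -350.2  147.1] [ 554.1 -269.2  180.3]
152 32 [ 546.  -278.1  156.9]
163 8 [ 545.2 -280.1  174. ]
```

View pics/vent_top.png

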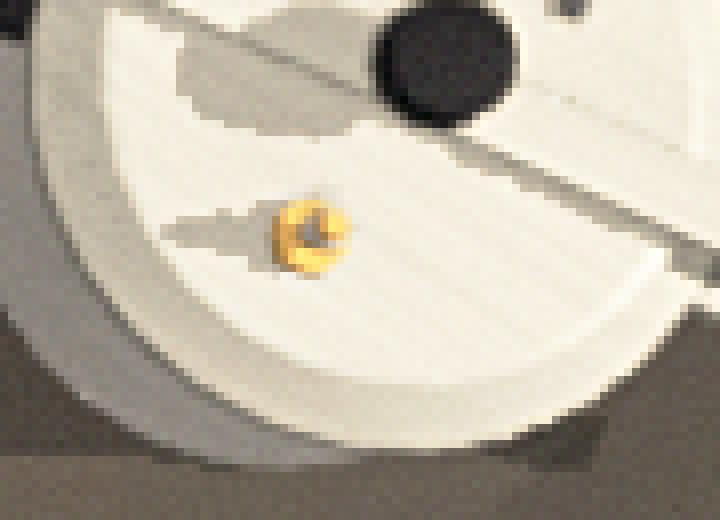

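View pics/vent_scene.png

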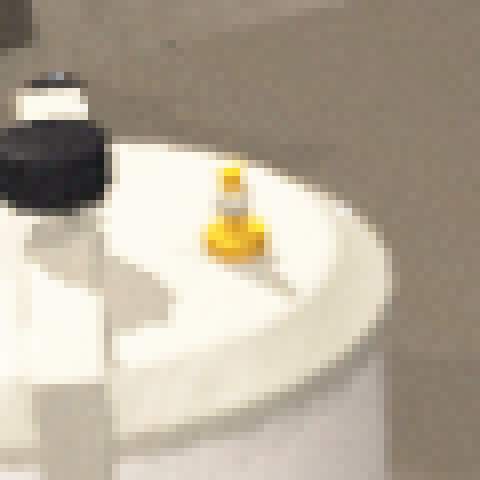

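```bash
cat > go.py <<'E'
import sys
from h import *
from scipy.spatial.transform import Rotation as R
# usage: go.py x y z yaw -> tool shift and turn from measured pose
np.set_printoptions(precision=3,suppress=True)
s=ctrl.read_state(); r=R.from_euler('xyz',s['tool_rot']); x,y,z,w=map(float,sys.argv[1:])
print('pose',np.array(s['eef_pos']),np.array(s['tool_rot']),'F',np.array(s['force']),'t',s['clock'],'w',s['width'])
print('shift',r.inv().apply(np.array([x,y,z])-s['eef_pos']),'turn',(r.inv()*R.from_euler('xyz',[np.pi,0,w])).as_rotvec())
E
python3 go.py 453 87 200 0
python3 - <<'E'
from h import *
print(ray('top',(463.5,194),158),ray('top',(463,194),158), ray('scene',(251.5,149),158))
E
```

```text
pose [ 192.625 -620.819  250.322] [ 3.142 -0.     0.301] F [ 0.678  0.168 -0.468] t 1.2 w 85.72457568424498
shift [ 458.428 -598.872   50.311] turn [ 0.    -0.     0.301]
[ 541.74114233 -281.36821031  158.        ] [ 541.75328836 -280.14816141  158.        ] [ 547.10606675 -278.79212588  158.        ]
```

```bash
python3 -m creep '[{"jaw":1,"xyz":[458,-599,50],"angular":[0,0,0.301]},{"jaw":1,"xyz":[458,-599,50],"angular":[0,0,0.301]},{"jaw":1,"xyz":[458,-599,50],"angular":[0,0,0.301]},{"jaw":1,"xyz":[458,-599,50],"angular":[0,0,0.301]},{"jaw":1,"xyz":[458,-599,50],"angular":[0,0,0.301]},{"jaw":1,"xyz":[458,-599,50],"angular":[0,0,0.301]},{"jaw":1,"xyz":[458,-599,50],"angular":[0,0,0.301]},{"jaw":1,"xyz":[458,-599,50],"angular":[0,0,0.301]},{"jaw":1,"xyz":[458,-599,50],"angular":[0,0,0.301]},{"jaw":1,"xyz":[458,-599,50],"angular":[0,0,0.301]},{"jaw":1,"xyz":[458,-599,50],"angular":[0,0,0.301]},{"jaw":1,"xyz":[458,-599,50],"angular":[0,0,0.301]}]'; python3 go.py 453 87 25 0
```

```text
clock: 2.7
eef_pos: [451.5, 83.7, 200.9]
tool_rot: [-3.142, -0.001, -0.0]
force: [1.5, -0.7, -0.7]
width: 85.4
gripper_force: 0.0
pose [451.517  83.715 200.904] [-3.142 -0.001 -0.   ] F [ 1.476 -0.714 -0.743] t 2.7 w 85.36050516913218
shift [  1.252  -3.278 175.906] turn [-0.    -0.001 -0.   ]
```

```bash
python3 -m creep '[{"jaw":0.5,"xyz":[1,-3,60],"angular":[0,0,0]},{"jaw":0.5,"xyz":[1,-3,120],"angular":[0,0,0]},{"jaw":0.5,"xyz":[1,-3,160],"angular":[0,0,0]},{"jaw":0.5,"xyz":[1,-3,176],"angular":[0,0,0]},{"jaw":0.5,"xyz":[1,-3,176],"angular":[0,0,0]},{"jaw":-1,"xyz":[1,-3,176],"angular":[0,0,0]},{"jaw":-1,"xyz":[1,-3,176],"angular":[0,0,0]},{"jaw":-1,"xyz":[1,-3,176],"angular":[0,0,0]},{"jaw":-1,"xyz":[1,-3,176],"angular":[0,0,0]},{"jaw":-1,"xyz":[1,-3,176],"angular":[0,0,0]}]'; python3 go.py 453 87 200 0
```

```text
clock: 3.95
eef_pos: [452.0, 84.7, 25.1]
tool_rot: [-3.141, -0.001, -0.0]
force: [-0.4, -1.0, 2.8]
width: 33.9
gripper_force: 60.3
pose [452.002  84.716  25.11 ] [-3.141 -0.001 -0.   ] F [-0.365 -1.03   2.846] t 3.95 w 33.90367757633347
shift [   1.145   -2.386 -174.887] turn [-0.001 -0.001 -0.   ]
```

```bash
python3 -m creep '[{"jaw":-1,"xyz":[0,0,-50],"angular":[0,0,0]},{"jaw":-1,"xyz":[0,0,-110],"angular":[0,0,0]},{"jaw":-1,"xyz":[0,0,-160],"angular":[0,0,0]},{"jaw":-1,"xyz":[30,-40,-175],"angular":[0,0,0]},{"jaw":-1,"xyz":[65,-75,-175],"angular":[0,0,0]},{"jaw":-1,"xyz":[100,-112,-175],"angular":[0,0,0]},{"jaw":-1,"xyz":[118,-132,-160],"angular":[0,0,0]},{"jaw":-1,"xyz":[118,-132,-150],"angular":[0,0,0]},{"jaw":-1,"xyz":[118,-132,-140],"angular":[0,0,0]},{"jaw":-1,"xyz":[118,-132,-140],"angular":[0,0,0]}]'; python3 go.py 569.5 217.5 140 0;python3 - <<'E'
from h import *
im,d=viewer.get_image('scene'); cv2.imwrite('pics/s1.png',cv2.resize(im[200:340,300:490,::-1],None,fx=4,fy=4))
E
```

```text
clock: 5.2
eef_pos: [568.4, 215.3, 164.0]
tool_rot: [3.141, 0.002, -0.002]
force: [0.3, 0.2, -1.1]
width: 34.1
gripper_force: 60.9
pose [568.441 215.331 163.95 ] [ 3.141  0.002 -0.002] F [ 0.283  0.188 -1.076] t 5.2 w 34.14257275097074
shift [ 1.112 -2.195 23.946] turn [ 0.001  0.002 -0.002]
```

View pics/s1.png

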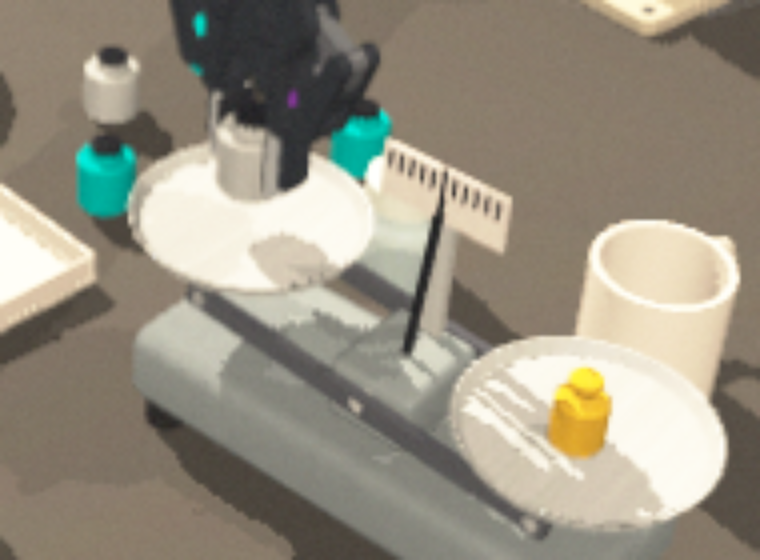

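The picture shows the weight held upright above the empty pan (crop (245,155)), with the pointer leaning to the check-weight side. I'll lower it gently and let go.

```bash
python3 -m creep '[{"jaw":-1,"xyz":[1,-2,10],"angular":[0,0,0]},{"jaw":-1,"xyz":[1,-2,18],"angular":[0,0,0]},{"jaw":-1,"xyz":[1,-2,22],"angular":[0,0,0]},{"jaw":-1,"xyz":[1,-2,24],"angular":[0,0,0]},{"jaw":-1,"xyz":[1,-2,26],"angular":[0,0,0]},{"jaw":-1,"xyz":[1,-2,26],"angular":[0,0,0]},{"jaw":-1,"xyz":[1,-2,26],"angular":[0,0,0]}]'; python3 go.py 569.5 217.5 140 0
```

```text
clock: 6.12
eef_pos: [570.7, 218.5, 138.9]
tool_rot: [3.142, -0.0, -0.0]
force: [-0.8, -0.2, -0.9]
width: 34.1
gripper_force: 61.0
pose [570.738 218.496 138.925] [ 3.142 -0.    -0.   ] F [-0.83  -0.224 -0.896] t 6.125 w 34.11395474528699
shift [-1.237  0.997 -1.075] turn [ 0. -0. -0.]
```

```bash
python3 -m creep '[{"jaw":-1,"xyz":[0,0,2],"angular":[0,0,0]},{"jaw":-1,"xyz":[0,0,3],"angular":[0,0,0]},{"jaw":-0.1,"xyz":[0,0,3],"angular":[0,0,0]},{"jaw":0,"xyz":[0,0,3],"angular":[0,0,0]},{"jaw":0.2,"xyz":[0,0,3],"angular":[0,0,0]},{"jaw":0.2,"xyz":[0,0,3],"angular":[0,0,0]},{"jaw":0.2,"xyz":[0,0,-10],"angular":[0,0,0]},{"jaw":0.2,"xyz":[0,0,-40],"angular":[0,0,0]},{"jaw":0.2,"xyz":[0,0,-90],"angular":[0,0,0]},{"jaw":0.2,"xyz":[0,0,-90],"angular":[0,0,0]},{"jaw":0.2,"xyz":[0,0,-90],"angular":[0,0,0]},{"jaw":0.2,"xyz":[0,0,-90],"angular":[0,0,0]}]'; python3 go.py 461.5 -42 200 0;python3 - <<'E'
from h import *
im,d=viewer.get_image('scene'); cv2.imwrite('pics/s2.png',cv2.resize(im[200:340,300:490,::-1],None,fx=4,fy=4))
f=cloud('scene',d,np.ones(d.shape,bool))
for c in [(569.5,217.5),(533.5,415.5)]:
    r=np.hypot(f[:,0]-c[0],f[:,1]-c[1]); q=f[(r>25)&(r<50)&(f[:,2]>80)&(f[:,2]<130)]; print(np.median(q[:,2]))
E
```

```text
clock: 7.62
eef_pos: [569.8, 218.6, 227.8]
tool_rot: [3.141, 0.002, -0.0]
force: [-0.1, 0.3, 0.0]
width: 51.2
gripper_force: 0.0
pose [569.849 218.646 227.751] [ 3.141  0.002 -0.   ] F [-0.098  0.335  0.019] t 7.625 w 51.161446494729915
shift [-108.252  260.649   28.096] turn [ 0.001  0.002 -0.   ]
97.6811196090153
115.14259977465667
```

View pics/s2.png

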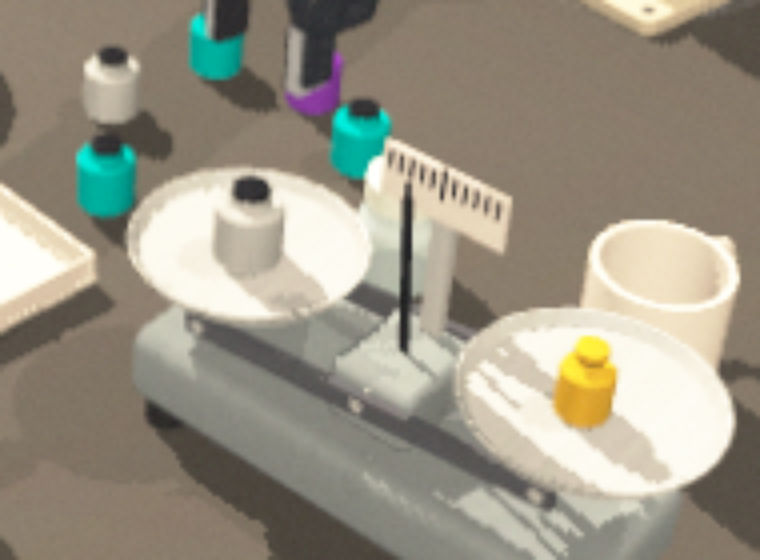

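The beam has swung: the loaded pan is down at z=97.7, the check weight's pan is up at 115, and the pointer leans the other way (crop (407,190)). Weight A is the heavy one, so I'll regrasp it.

```bash
python3 -m creep '[{"jaw":0.2,"xyz":[0,0,0],"angular":[0,0,0]},{"jaw":0.2,"xyz":[0,0,0],"angular":[0,0,0]},{"jaw":0.2,"xyz":[0,0,50],"angular":[0,0,0]},{"jaw":0.2,"xyz":[0,0,90],"angular":[0,0,0]},{"jaw":0.2,"xyz":[0,0,104],"angular":[0,0,0]},{"jaw":0.2,"xyz":[0,0,104],"angular":[0,0,0]},{"jaw":0.2,"xyz":[0,0,104],"angular":[0,0,0]},{"jaw":-1,"xyz":[0,0,104],"angular":[0,0,0]},{"jaw":-1,"xyz":[0,0,104],"angular":[0,0,0]},{"jaw":-1,"xyz":[0,0,104],"angular":[0,0,0]},{"jaw":-1,"xyz":[0,0,104],"angular":[0,0,0]}]'; python3 go.py 541.5 -281 240 0
```

```text
clock: 9.05
eef_pos: [571.7, 218.8, 126.5]
tool_rot: [-3.14, -0.003, -0.0]
force: [-0.4, -0.1, 6.4]
width: 34.0
gripper_force: 59.2
pose [571.692 218.812 126.522] [-3.14  -0.003 -0.   ] F [-0.402 -0.141  6.444] t 9.05 w 33.98824653676892
shift [ -29.761  499.683 -114.161] turn [-0.001 -0.003 -0.   ]
```

```bash
python3 -m creep '[{"jaw":-1,"xyz":[0,0,-6],"angular":[0,0,0]},{"jaw":-1,"xyz":[0,0,-15],"angular":[0,0,0]},{"jaw":-1,"xyz":[0,0,-30],"angular":[0,0,0]},{"jaw":-1,"xyz":[0,0,-70],"angular":[0,0,0]},{"jaw":-1,"xyz":[0,0,-114],"angular":[0,0,0]},{"jaw":-1,"xyz":[-4,60,-114],"angular":[0,0,0]},{"jaw":-1,"xyz":[-8,120,-114],"angular":[0,0,0]},{"jaw":-1,"xyz":[-12,180,-114],"angular":[0,0,0]},{"jaw":-1,"xyz":[-15,240,-114],"angular":[0,0,0]},{"jaw":-1,"xyz":[-19,300,-114],"angular":[0,0,0]},{"jaw":-1,"xyz":[-22,360,-114],"angular":[0,0,0]},{"jaw":-1,"xyz":[-26,420,-114],"angular":[0,0,0]}]'; python3 go.py 541.5 -281 240 0
python3 - <<'E'
from h import *
im=cv2.imread('pics/s2.png')
print('scene cap on pan',ray('scene',(300+251/4,200+186/4),141.7),'truth 570.7 218.7')
im,d=viewer.get_image('top')
print('cap B')
f=cloud('top',d,np.ones(d.shape,bool)); Q=f[np.hypot(f[:,0]-461,f[:,1]+42)<30]; Q=Q[Q[:,2]>40]; print(len(Q),Q.mean(0))
E
```

```text
clock: 10.55
eef_pos: [544.3, -203.1, 239.5]
tool_rot: [-3.141, -0.001, -0.0]
force: [0.4, 0.4, -2.1]
width: 34.0
gripper_force: 60.1
pose [ 544.299 -203.084  239.542] [-3.141 -0.001 -0.   ] F [ 0.408  0.412 -2.108] t 10.55 w 34.026983982446616
shift [-2.795 77.916 -0.476] turn [-0.    -0.001 -0.   ]
scene cap on pan [574.87933545 220.86997231 141.7       ] truth 570.7 218.7
cap B
717 [446.27864122 -54.42662699 680.80601581]
```

```bash
python3 -m creep '[{"jaw":-1,"xyz":[-2,50,0],"angular":[0,0,0]},{"jaw":-1,"xyz":[-2,78,0],"angular":[0,0,0]},{"jaw":-1,"xyz":[-2,78,15],"angular":[0,0,0]},{"jaw":-1,"xyz":[-2,78,17],"angular":[0,0,0]},{"jaw":-1,"xyz":[-2,78,17],"angular":[0,0,0]},{"jaw":-1,"xyz":[-2,78,17],"angular":[0,0,0]}]'; python3 go.py 542 -281 215 0
python3 - <<'E'
from h import *
im,d=viewer.get_image('scene'); cv2.imwrite('pics/s3.png',cv2.resize(im[105:165,215:295,::-1],None,fx=10,fy=10,interpolation=cv2.INTER_CUBIC))
for z in (193,237): print(proj('scene',[(542+4,-281+2,z)]))
print(proj('scene',[(547.1,-278.8,158),(547.1,-278.8,180)]))
E
```

```text
clock: 11.35
eef_pos: [543.1, -278.4, 222.1]
tool_rot: [-3.141, -0.0, 0.001]
force: [0.6, -0.4, -1.4]
width: 34.1
gripper_force: 60.3
pose [ 543.055 -278.389  222.051] [-3.141 -0.     0.001] F [ 0.576 -0.36  -1.378] t 11.35 w 34.114630535422485
shift [-1.062  2.61   7.05 ] turn [-0.    -0.     0.001]
[[250.9818344  136.91297358]]
[[249.90369762 121.42170132]]
[[251.50055153 148.99845464]
 [250.97156941 141.51419465]]
```

View pics/s3.png

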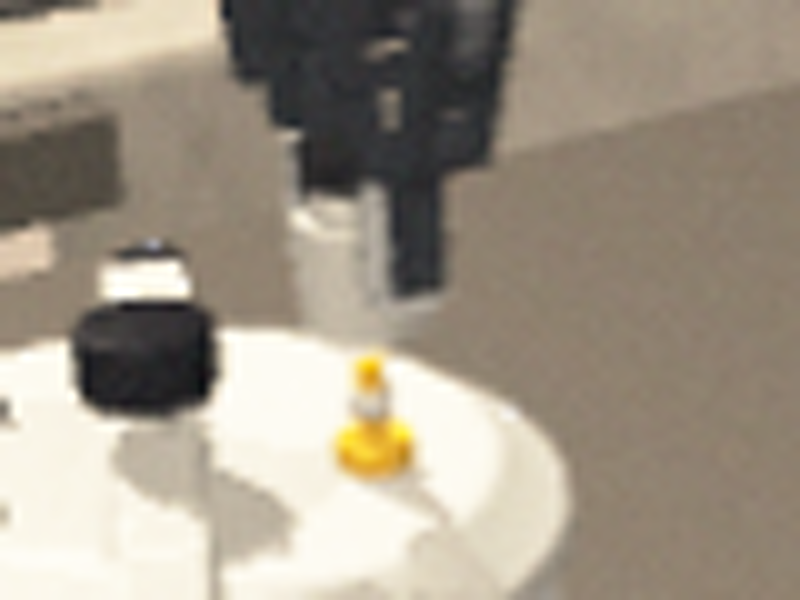

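The weight hovers over the pipe. Its bottom centre is near crop (362,330) and the pipe tip at (370,365), so it needs about 2 mm to the right in the image. I'll correct that and feel downward.

```bash
python3 -m creep '[{"jaw":-1,"xyz":[-2.4,1.4,5],"angular":[0,0,0]},{"jaw":-1,"xyz":[-2.4,1.4,9],"angular":[0,0,0]},{"jaw":-1,"xyz":[-2.4,1.4,12],"angular":[0,0,0]},{"jaw":-1,"xyz":[-2.4,1.4,14],"angular":[0,0,0]},{"jaw":-1,"xyz":[-2.4,1.4,15],"angular":[0,0,0]},{"jaw":-1,"xyz":[-2.4,1.4,15],"angular":[0,0,0]}]'; python3 go.py 540.7 -279.8 202 0
```

```text
clock: 12.15
eef_pos: [540.3, -281.2, 206.7]
tool_rot: [3.141, -0.0, -0.0]
force: [0.1, -1.8, -2.8]
width: 33.4
gripper_force: 60.4
pose [ 540.318 -281.163  206.714] [ 3.141 -0.    -0.   ] F [ 0.116 -1.771 -2.818] t 12.15 w 33.394664994271324
shift [ 0.38  -1.366  4.713] turn [ 0.001 -0.    -0.   ]
```

```bash
python3 -m creep '[{"jaw":-1,"xyz":[0,0,1],"angular":[0,0,0]},{"jaw":-1,"xyz":[0,0,2],"angular":[0,0,0]},{"jaw":-1,"xyz":[0,0,3],"angular":[0,0,0]},{"jaw":-1,"xyz":[0,0,3],"angular":[0,0,0]}]';  python3 -m creep '[{"jaw":-1,"xyz":[0,0,1],"angular":[0,0,0]},{"jaw":-1,"xyz":[0,0,2],"angular":[0,0,0]},{"jaw":-1,"xyz":[0,0,2],"angular":[0,0,0]}]'
```

```text
clock: 12.65
eef_pos: [540.4, -281.2, 203.8]
tool_rot: [3.141, -0.001, -0.0]
force: [1.1, -2.9, -0.5]
width: 34.3
gripper_force: 60.4
clock: 13.02
eef_pos: [540.3, -281.2, 201.8]
tool_rot: [3.141, -0.001, -0.0]
force: [1.2, -2.9, 1.0]
width: 34.1
gripper_force: 60.5
```

```bash
python3 -m creep '[{"jaw":-1,"xyz":[0.4,1.2,0],"angular":[0,0,0]},{"jaw":-1,"xyz":[0.4,1.2,1],"angular":[0,0,0]},{"jaw":-1,"xyz":[0.4,1.2,2],"angular":[0,0,0]},{"jaw":-1,"xyz":[0.4,1.2,2],"angular":[0,0,0]}]';  python3 -m creep '[{"jaw":-1,"xyz":[0,0,1],"angular":[0,0,0]},{"jaw":-1,"xyz":[0,0,2],"angular":[0,0,0]},{"jaw":-1,"xyz":[0,0,2],"angular":[0,0,0]}]'
```

```text
clock: 13.52
eef_pos: [540.5, -282.5, 199.7]
tool_rot: [3.141, -0.0, -0.0]
force: [0.0, -3.0, 1.7]
width: 34.1
gripper_force: 60.6
clock: 13.9
eef_pos: [540.6, -282.3, 197.4]
tool_rot: [3.141, -0.0, -0.0]
force: [1.4, -4.5, 0.1]
width: 33.9
gripper_force: 60.5
```

```bash
python3 -m creep '[{"jaw":-1,"xyz":[0.3,1.5,0],"angular":[0,0,0]},{"jaw":-1,"xyz":[0.3,1.5,0],"angular":[0,0,0]},{"jaw":-1,"xyz":[0.3,1.5,0],"angular":[0,0,0]}]';  python3 -m creep '[{"jaw":-1,"xyz":[0.3,1,1],"angular":[0,0,0]},{"jaw":-1,"xyz":[0.3,1,2],"angular":[0,0,0]},{"jaw":-1,"xyz":[0.3,1,2],"angular":[0,0,0]}]'
```

```text
clock: 14.28
eef_pos: [540.6, -282.7, 197.2]
tool_rot: [-3.14, 0.001, 0.0]
force: [1.4, -2.5, -3.0]
width: 33.9
gripper_force: 60.3
clock: 14.65
eef_pos: [541.0, -283.5, 195.3]
tool_rot: [-3.14, 0.001, 0.0]
force: [-0.3, 2.0, 0.2]
width: 34.0
gripper_force: 60.4
```

```bash
python3 -m creep '[{"jaw":-1,"xyz":[0,-0.4,1],"angular":[0,0,0]},{"jaw":-1,"xyz":[0,-0.4,2],"angular":[0,0,0]},{"jaw":-1,"xyz":[0,-0.4,2],"angular":[0,0,0]}]';  python3 -m creep '[{"jaw":-1,"xyz":[0,0,1],"angular":[0,0,0]},{"jaw":-1,"xyz":[0,0,2],"angular":[0,0,0]},{"jaw":-1,"xyz":[0,0,2],"angular":[0,0,0]}]'
```

```text
clock: 15.02
eef_pos: [541.0, -283.6, 193.4]
tool_rot: [-3.141, 0.001, -0.0]
force: [0.2, 2.4, 0.2]
width: 33.9
gripper_force: 60.4
clock: 15.4
eef_pos: [541.0, -283.8, 191.2]
tool_rot: [-3.141, 0.001, -0.0]
force: [0.5, 2.5, -1.8]
width: 33.9
gripper_force: 60.3
```

Run:
```python
from h import *
im,d=viewer.get_image('scene'); cv2.imwrite('pics/s4.png',cv2.resize(im[105:165,215:295,::-1],None,fx=10,fy=10,interpolation=cv2.INTER_CUBIC))
```

```text
(no output)
```

View pics/s4.png

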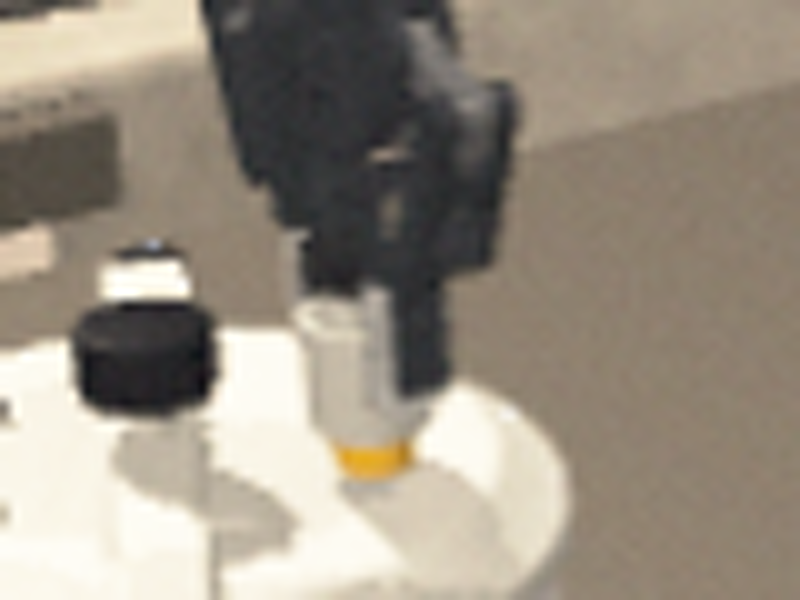

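Run:
```python
from h import *
im,d=viewer.get_image('scene'); g=im.astype(int).sum(2)/3
for r in range(134,154): print(r,' '.join('%3d'%x for x in g[r,240:263]))
for a in (0,):
  for dx in (0,):
    # model left silhouette of upright cylinder R18 at (541+4,-283+2)
    th=np.linspace(0,2*np.pi,200)
    for z in (166,200): 
        p=proj('scene',np.c_[545+18*np.cos(th),-281+18*np.sin(th),np.full(200,z)]); print(z,p[:,0].min(),p[:,0].max(),p[:,1].min(),p[:,1].max())
```

```text
134 129 131 130 137 139 112 106 109  91  72  71 129 169 137  68  52  44  44  52  88 121 130 127
135 130 128 128 132 160 192 190 173 175 163 148 149 170 134  69  50  53  50  54  89 120 126 128
136 130 132 129 134 190 217 183 177 188 194 179 161 167 137  71  51  54  53  53  93 121 129 128
137 155 155 154 149 177 218 217 183 185 187 175 151 155 140  87  55  51  54  52  70 111 128 130
138 239 239 237 231 205 177 197 207 204 202 199 176 156 143  88  51  46  53  52  75 112 131 129
139 249 250 249 248 235 177 171 182 186 185 188 165 154 145  87  51  51  53  54  78 115 129 130
140 248 248 248 248 242 206 170 181 185 183 184 155 146 146  93  56  52  53  50  79 115 127 127
141 249 249 249 249 243 209 174 178 183 182 183 164 159 155 107  54  52  55  53  61 105 127 129
142 249 249 249 249 244 211 171 181 185 184 183 165 157 154 103  50  50  53  53  64 117 137 135
143 249 248 249 250 246 222 172 181 184 184 181 162 157 160 108  49  50  59  65 108 179 196 168
144 249 249 248 249 247 225 169 178 182 184 179 162 159 168 132  84  88 110 141 191 239 241 227
145 248 248 248 250 248 228 168 178 182 182 
[... 278 characters left out ...]
9 179 183 182 181 175 167 158 146 173 237 248 249 249 247 247
149 241 242 242 242 242 241 240 224 182 171 178 180 177 164 148 129 195 242 248 248 248 248 248
150 243 242 243 241 241 241 239 235 198 142 151 155 152 146 137 121 188 236 243 246 248 248 248
151 242 242 242 240 241 240 240 239 214 162 154 147 150 142 138 136 165 196 201 232 242 247 248
152 238 241 241 241 240 240 239 239 228 192 167 159 157 159 162 177 193 203 200 202 199 231 245
153 210 234 237 240 240 239 239 238 216 174 173 170 168 174 186 201 201 201 202 200 201 201 227
166 244.89796050986484 258.27988085071416 143.09401551988242 148.62660605477902
200 243.99094020044834 257.55028851982945 131.52452886629482 136.8502623184374
```

```bash
for i in 1 2; do python3 -m creep '[{"jaw":-1,"xyz":[0,-0.3,1],"angular":[0,0,0]},{"jaw":-1,"xyz":[0,-0.3,1.5],"angular":[0,0,0]},{"jaw":-1,"xyz":[0,-0.3,1.5],"angular":[0,0,0]}]' | grep -E 'eef|force:'; done
```

```text
eef_pos: [541.0, -283.8, 190.0]
force: [-0.4, 2.7, -2.8]
gripper_force: 60.3
eef_pos: [541.2, -283.7, 188.7]
force: [-0.1, 1.7, -2.6]
gripper_force: 60.3
```

```bash
for i in 1 2; do python3 -m creep '[{"jaw":-1,"xyz":[0,-0.3,1],"angular":[0,0,0]},{"jaw":-1,"xyz":[0,-0.3,1.5],"angular":[0,0,0]},{"jaw":-1,"xyz":[0,-0.3,1.5],"angular":[0,0,0]}]' | grep -E 'eef|force:'; done
```

```text
eef_pos: [541.3, -283.9, 187.6]
force: [-0.1, 0.3, -0.4]
gripper_force: 60.5
eef_pos: [541.4, -283.9, 187.5]
force: [-1.7, 1.2, 10.5]
gripper_force: 61.5
```

```bash
python3 -m creep '[{"jaw":-1,"xyz":[0,0,0.5],"angular":[0,0,0]},{"jaw":-1,"xyz":[0,0,0.5],"angular":[0,0,0]}]' | grep -E 'eef|force:'
```

```text
eef_pos: [541.4, -283.9, 187.5]
force: [-4.3, 1.7, 12.9]
gripper_force: 61.8
```

It holds firm at 187.5 under about 13 N, and 187.5 minus the 29.5 mm grasp offset is 158, the nut's top. It is home, so I'll relieve the load, release and retreat.

```bash
python3 -m creep '[{"jaw":-1,"xyz":[0,0,-1.5],"angular":[0,0,0]},{"jaw":-1,"xyz":[0,0,-1.5],"angular":[0,0,0]},{"jaw":0.1,"xyz":[0,0,-1.5],"angular":[0,0,0]},{"jaw":0.2,"xyz":[0,0,-1.5],"angular":[0,0,0]},{"jaw":0.2,"xyz":[0,0,-1.5],"angular":[0,0,0]},{"jaw":0.2,"xyz":[0,0,-10],"angular":[0,0,0]},{"jaw":0.2,"xyz":[0,0,-40],"angular":[0,0,0]},{"jaw":0.5,"xyz":[0,0,-80],"angular":[0,0,0]},{"jaw":0.5,"xyz":[-20,-60,-80],"angular":[0,0,0]},{"jaw":0.5,"xyz":[-40,-120,-80],"angular":[0,0,0]},{"jaw":0.5,"xyz":[-60,-180,-80],"angular":[0,0,0]},{"jaw":0.5,"xyz":[-80,-240,-80],"angular":[0,0,0]}]'; python3 go.py 460.5 -44 200 0
python3 - <<'E'
from h import *
im,d=viewer.get_image('scene'); cv2.imwrite('pics/s5.png',cv2.resize(im[105:165,215:295,::-1],None,fx=10,fy=10,interpolation=cv2.INTER_CUBIC))
f=cloud('top',viewer.get_image('top')[1],np.ones(d.shape,bool)); Q=f[np.hypot(f[:,0]-541,f[:,1]+281)<14]; Q=Q[Q[:,2]>170]; print(len(Q),np.percentile(Q[:,2],[5,50,90,98]),Q[Q[:,2]>196].mean(0))
E
```

```text
clock: 18.75
eef_pos: [461.7, -43.9, 265.7]
tool_rot: [-3.141, -0.001, -0.0]
force: [-0.2, 1.7, 0.2]
width: 64.0
gripper_force: 0.0
pose [461.65  -43.925 265.739] [-3.141 -0.001 -0.   ] F [-0.227  1.674  0.161] t 18.75 w 64.03869220970846
shift [-1.23   0.111 65.737] turn [-0.001 -0.001 -0.   ]
110 [190.8446786  197.63044242 204.07243861 205.07368172] [ 541.44893017 -280.3806772   202.21307345]
```

View pics/s5.png

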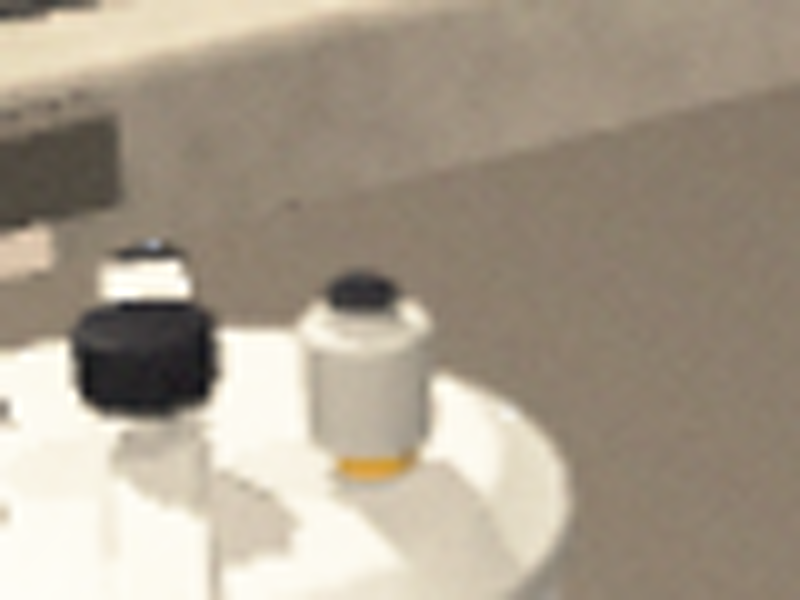

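The weight sits upright on the nut at crop (365,370), with its cap top at about 203 mm where 202 is expected, so it is home. Now the light weight, at about (461.5,-44).

```bash
python3 -m creep '[{"jaw":0.5,"xyz":[0,0.5,60],"angular":[0,0,0]},{"jaw":0.5,"xyz":[0,0.5,120],"angular":[0,0,0]},{"jaw":0.5,"xyz":[0,0.5,180],"angular":[0,0,0]},{"jaw":0.5,"xyz":[0,0.5,225],"angular":[0,0,0]},{"jaw":0.5,"xyz":[0,0.5,240],"angular":[0,0,0]},{"jaw":0.5,"xyz":[0,0.5,240],"angular":[0,0,0]},{"jaw":-1,"xyz":[0,0.5,240],"angular":[0,0,0]},{"jaw":-1,"xyz":[0,0.5,240],"angular":[0,0,0]},{"jaw":-1,"xyz":[0,0.5,240],"angular":[0,0,0]},{"jaw":-1,"xyz":[0,0.5,240],"angular":[0,0,0]}]'; python3 go.py 640 12 60 0
```

```text
clock: 20.1
eef_pos: [463.1, -46.2, 26.6]
tool_rot: [3.141, -0.003, 0.0]
force: [-0.9, 0.8, 7.4]
width: 34.4
gripper_force: 59.6
pose [463.133 -46.175  26.562] [ 3.141 -0.003  0.   ] F [-0.867  0.814  7.382] t 20.1 w 34.364636031891116
shift [176.975 -58.115 -32.967] turn [ 0.    -0.003  0.   ]
```

```bash
python3 -m creep '[{"jaw":-1,"xyz":[0,0,-50],"angular":[0,0,0]},{"jaw":-1,"xyz":[0,0,-90],"angular":[0,0,0]},{"jaw":-1,"xyz":[55,-18,-90],"angular":[0,0,0]},{"jaw":-1,"xyz":[110,-36,-90],"angular":[0,0,0]},{"jaw":-1,"xyz":[165,-54,-90],"angular":[0,0,0]},{"jaw":-1,"xyz":[177,-58,-60],"angular":[0,0,0]},{"jaw":-1,"xyz":[177,-58,-20],"angular":[0,0,0]},{"jaw":-1,"xyz":[177,-58,-10],"angular":[0,0,0]},{"jaw":-1,"xyz":[177,-58,-6],"angular":[0,0,0]},{"jaw":-1,"xyz":[177,-58,-5],"angular":[0,0,0]},{"jaw":-1,"xyz":[177,-58,-4],"angular":[0,0,0]},{"jaw":-1,"xyz":[177,-58,-4],"angular":[0,0,0]}]'
```

```text
clock: 21.6
eef_pos: [639.6, 11.8, 30.0]
tool_rot: [-3.141, -0.001, -0.0]
force: [0.3, -0.0, -1.0]
width: 34.1
gripper_force: 60.2
```

Near the floor; lower 1 mm, release, retreat, and check.

```bash
python3 -m creep '[{"jaw":-1,"xyz":[0,0,1],"angular":[0,0,0]},{"jaw":0,"xyz":[0,0,1],"angular":[0,0,0]},{"jaw":0.2,"xyz":[0,0,1],"angular":[0,0,0]},{"jaw":0.2,"xyz":[0,0,1],"angular":[0,0,0]},{"jaw":0.2,"xyz":[0,0,-15],"angular":[0,0,0]},{"jaw":0.2,"xyz":[0,0,-60],"angular":[0,0,0]},{"jaw":0.2,"xyz":[0,0,-120],"angular":[0,0,0]},{"jaw":0.2,"xyz":[-50,0,-180],"angular":[0,0,0]},{"jaw":0.2,"xyz":[-110,0,-200],"angular":[0,0,0]},{"jaw":0.2,"xyz":[-170,0,-200],"angular":[0,0,0]},{"jaw":0.2,"xyz":[-170,0,-200],"angular":[0,0,0]}]'
python3 - <<'E'
from h import *
im,d=viewer.get_image('scene'); save('s6',im)
E
```

```text
clock: 22.98
eef_pos: [464.7, 12.0, 230.3]
tool_rot: [-3.138, 0.003, -0.002]
force: [1.4, -0.5, 0.1]
width: 51.2
gripper_force: 0.0
```

View pics/s6.png

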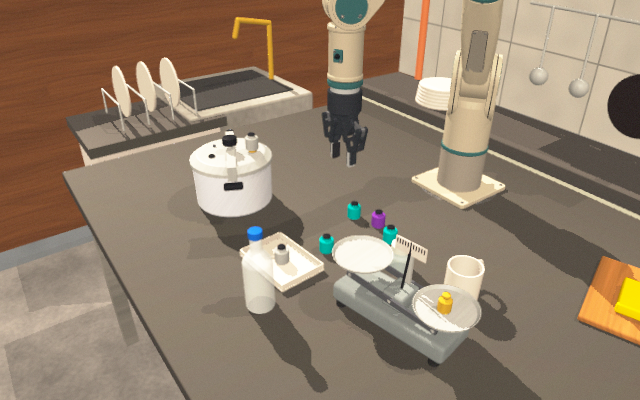

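The last picture shows the heavy weight on the vent at (252,143), the light one upright in the tray at (281,255), the check weight on its pan at (445,303), and everything else in place.

```bash
python3 -c "from cell import ctrl; print(ctrl.finish_job())"
```

```text
the job is handed in; nothing more can be done
None
```

The job is handed in at about 23 s: the weight that outweighed the check weight is seated upright on the vent pipe (it held firm under about 13 N, though I did not see the snap itself), the light one is in the tray, and nothing else was disturbed.

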